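# Put the game tin away and hold the chest open

## Task

Lay the small steel tin of game pieces flat in the open drawer of the wooden chest and let go of it, then push the drawer fully shut. After that lift the chest's lid, which would fall shut by itself, and hold it open at 45 degrees so that someone can take out the cards: finish still holding it there, steady. Leave the jar, the mug and the coaster rack where they stand.

Things in the scene. Friction and masses are not known exactly. Their poses are not given: they have to be found in the camera images.
- chest: Wooden keepsake chest fixed to the table, 180 mm deep (its x), 280 mm wide (its y), 160 mm high with its lid shut. Origin: centre of its underside. Its -x side is the front, roughly facing the robot: the drawer is in the lower half of that side (the front above the drawer is a solid panel). The lid on top is hinged along the rear (+x) top edge.
- drawer (a joint): Slide of the chest's drawer in m: 0 fully shut, grows as it comes out of the front (along the chest's -x), at most 0.14; starts 0.115 to 0.13 out. It stays where it is left; pushing it takes about 2 N. Shut, its front panel is flush with the chest's front, so when it is out by d only the first d - 12 mm of its floor behind the panel are open from above.
- drawer_floor (a point): Centre of the drawer's inner floor, moving with it, 17.5 mm above the table; axes as the chest's. The floor runs from x = -77 to +69 mm and y = -119 to +119 mm. The front panel (258 mm wide, 12 mm thick, outer face at x = -89 mm) reaches 52 mm above this floor; the other walls 42 mm.
- drawer_knob (a point): Centre of the front face of the drawer's brass knob, 24 mm in diameter; it stands 25 mm out from the middle of the drawer's front panel, 39.5 mm above the table. Push here to shut the drawer.
- lid (a joint): Hinge angle of the chest's lid in rad: 0 shut (the start), grows as it opens upward and backward, 0.785 = 45 degrees, at most 1.7. It is a wooden board 180 x 280 x 10 mm, 0.3 to 0.5 kg with its handle, on a nearly frictionless hinge: it falls shut when let go at 45 degrees.
- lid_bar (a point): Middle of the lid's steel bar handle: a round bar 12 mm in diameter, 110 mm long, parallel to the chest's y, on two end posts on top of the lid, 20 mm behind the lid's front edge. The bar's centre line is 38 mm above the lid's top face, and lies, with the lid shut, 160 mm in front of and 48 mm above the hinge line. The round bar can turn between the fingers.
- lid_hinge (a point): Middle of the lid's hinge line, on the chest's rear top edge 150.5 mm above the table; the line runs along the chest's y. The lid turns about it, its front edge rising.
- tin: Small flat rectangular steel tin with its own lid shut, 71.5 mm long (its x), 46.5 mm wide (its y), 24 mm high, 0.09 to 0.16 kg, lying flat on the table to the left or right of the chest's front. Origin: centre of its underside.
- jar: Jar with a yellow lid, 72 mm in diameter, 140 mm high, standing loose on the other side of the chest. Origin: centre of its underside. Leave alone.
- mug: White mug, 80 mm in diameter, 95 mm high, loose, behind and to one side of the chest. Origin: centre of its underside. Leave alone.
- coasters: Wooden rack with five upright coasters, 100 x 100 x 102 mm, loose, behind and to the other side of the chest. Origin: centre of its underside. Leave alone.
There are look-alikes about, which are no part of the job. There is more than one size of the tin; the one meant has the size given above.

How it is judged:
By the outcome, as a careful person would: the job done as asked, in the order asked, and still so for the second after the job is handed in, while the arm keeps its last pose, push and grip.
It also fails if it takes over 72 s, if anything falls off the work surface, if the arm or the gripper's body presses on something with over 40 N, if the wrist force passes 120 N, or if a joint passes its speed limit or range.

## Robot

A 6-joint arm with a two-finger parallel gripper is mounted at the origin on the work surface. World frame = base frame: x ahead of the robot, y to its left, z up, the work surface at z = 0. Lengths are in m, angles in rad, forces in N, time in s.
With the tool pointing down it reaches from about 0.3 to 0.775 m from the base axis. Payload 14.6 kg.
Tool frame: the origin (TCP) lies at the very end of the fingers, on their centre line; the grasp point (between the pads) lies 19 mm behind it; z points along the fingers, y is the line along which they close (so a half turn about z gives the same grasp; the last joint's range is limited). The gripper opens to 94 mm and grips with 3 to 60 N. Pads are 16 mm wide; open, the fingers measure 119 mm over their backs; the gripper's body (75 mm by 177 mm) begins 78 mm behind the grasp point.
Start: joints at [1.048, 0.3, 1.521, -0, 1.321, -0.067], TCP at [0.242, 0.494, 0.205] pointing down, gripper open.
Joint ranges: [-3.03, 3.03], [-0.79, 2.21], [0.23, 2.52], [-1.04, 4.18], [0, 3.07], [-2.55, 2.55]. Speed limits (rad/s): [2.22, 2.22, 2.57, 3.14, 3.14, 3.14].

## Interface

Orientations are given as [roll, pitch, yaw] about the fixed x, y, z axes, in that order (R = Rz(yaw) Ry(pitch) Rx(roll)).
In Python, from station import ctrl, cams gives the robot as it stands. The module is installed in compiled form; this text tells all that it offers.
- The arm moves only by the tool arm_command, never from a script. Its argument "plan" is a list that holds one entry, the list of rows, each a list of 7 numbers: the shift along the tool's x, y, z in parts of the range, where 1.0 means 1000 mm, then the turn, a rotation vector about the tool's x, y, z in shares of pi rad (1.0 is pi rad), then the closure, from -1 (fully open) to 1 (shut). A call has 1 to 12 rows; each row is the pose to reach, as a shift and turn from the pose commanded when the call began, along the tool's axes at that moment; what a row does not reach only later rows make up. A row lasts 1/10 s, in which the tool goes at most 50 mm and 8.59 degrees, less where a joint would pass 70% of its speed; a pose out of reach is approached as far as the arm can. No shift or turn number may pass 1 either way. A call with a gripper value outside its range is refused whole. The fingers move at their own pace and stop on an object; "squeeze" is the grip in N (left out, the last holds). Time passes only in rows, so rows that repeat a pose let the fingers close. It gives the time, the measured TCP pose, the force, the opening and the grip force at its end, in the units of the state.
- ctrl.get_obs(): the state, without advancing time (a new reading comes with each control period).
- cams.camera(name): name is "scene" or "top" or "wrist"; returns (picture, depth): 384x512x3 uint8, blue, green, red; 384x512 float32, m along the optical axis (not along the pixel's ray), 0 where there is no reading.
- cams.camera_info(name): a dict with "fx", "fy", "cx", "cy" (pixels), "world_to_cam" (4x4, takes a point from world to camera coordinates). Camera axes: x right, y down, z forward; pixel columns grow to the right and rows downward; lengths in m; the calibration is good to about 2 mm. A picture is of the moment at which its call begins: read the wrist's pose just before it. camera_info takes no time and is no camera call; for the wrist camera it gives the pose at the moment of the call.
- ctrl.hand_in(): hands the job in; it is judged then, once.
The state is a dict: "time_s": time; "qpos": joint angles; "joint_vel": joint speeds; "tau": joint torques, N m; "ee_pos": TCP position; "eef_rot": TCP orientation; "force": force on the tool from outside, world axes, zero at the start; "moment": the same for the moment, N m; "grip_width": finger opening in m; "grip_force": force on a finger pad.
Only numpy, scipy, OpenCV 4.12 (cv2) and the standard library are available. Lean on these libraries where they do the work, as an engineer would, in place of code of your own. Each camera call takes 0.05 s, during which the arm holds its last target. There are 200 camera calls.

## Working session

There is one attempt and no reset: what is moved stays moved. The work goes in short steps, Python scripts to look and compute and a tool call to move; the robot and the scene stay as the last step left them, time stands still between calls to the robot, and variables do not carry over. Pictures are saved under pics/ and viewed, at most 10 in all, crops included, and the job is handed in when it is done.

Besides the shell and the picture viewer there is one more tool, called by a JSON object that holds its "name" and its "arguments". arm_command: Moves the arm, as the interface text tells. Its arguments: {"type":"object","properties":{"plan":{"type":"array"},"squeeze":{"type":"number"}},"required":["plan"]}

```bash
mkdir -p pics; cat > h.py <<'E'
import numpy as np, cv2
from station import ctrl, cams
from scipy.spatial.transform import Rotation as R
def grab(n):
    info=cams.camera_info(n); im,d=cams.camera(n); return im,d,info
def pts(d,info):
    v,u=np.mgrid[0:d.shape[0],0:d.shape[1]]
    P=np.stack([(u-info['cx'])/info['fx']*d,(v-info['cy'])/info['fy']*d,d],-1)
    T=np.linalg.inv(np.array(info['world_to_cam']))
    W=P@T[:3,:3].T+T[:3,3]; W[d<=0]=np.nan
    return W
E
python3 - <<'E'
from h import *
o=ctrl.get_obs(); print(o['time_s'],o['ee_pos'],o['eef_rot'])
for n in ('top','scene'):
    im,d,i=grab(n); cv2.imwrite(f'pics/{n}0.png',im); np.savez(f'{n}0.npz',im=im,d=d,W=pts(d,i)); print(n,i)
E
```

```text
0.0 [0.24197957 0.49363111 0.20489595] [-3.14047559e+00 -5.54925075e-05  2.68577423e+00]
top {'fx': 438.8606917532372, 'fy': 438.8606917532372, 'cx': 254.7878985974681, 'cy': 191.95114307770757, 'world_to_cam': array([[ 0.00176732, -0.99996206,  0.00852953, -0.04395395],
       [-0.98976737, -0.00296617, -0.14265958,  0.58507139],
       [ 0.14267947, -0.00819012, -0.98973506,  1.13994865],
       [ 0.        ,  0.        ,  0.        ,  1.        ]])}
scene {'fx': 435.51209508031354, 'fy': 435.51209508031354, 'cx': 254.6292022561297, 'cy': 191.6926252104169, 'world_to_cam': array([[ 0.82652221,  0.56286295, -0.00680682, -0.45845815],
       [ 0.53384756, -0.78763553, -0.30763136, -0.28473434],
       [-0.17851559,  0.25063035, -0.95148127,  1.41628189],
       [ 0.        ,  0.        ,  0.        ,  1.        ]])}
```

View pics/top0.png

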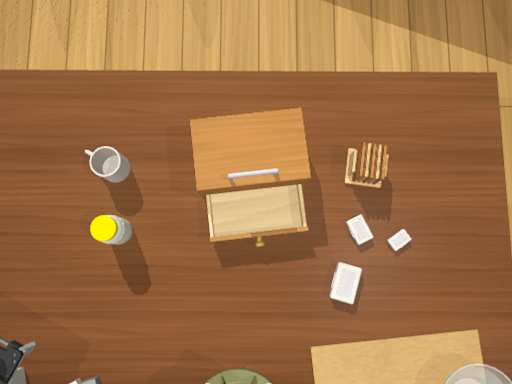

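View pics/scene0.png

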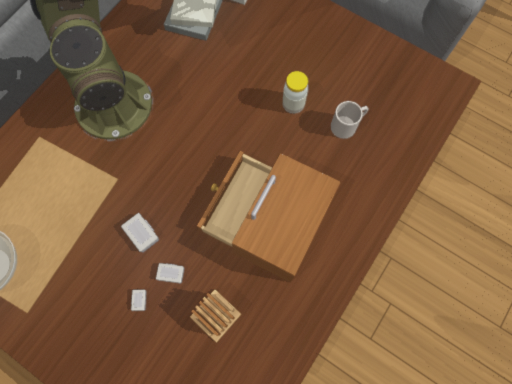

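The top view shows the chest (lid at 190–310, 108–190, bar at (254,174), knob at (260,242)). It also shows three tins at (360,230), (399,240) and (346,283), the jar at (104,229), the mug at (110,164) and the rack at (368,165).

```bash
cat > m.py <<'E'
from h import *
def rect(P): return cv2.minAreaRect((P[:,:2]*1000).astype(np.float32))
def fit(mask,W,lab):
    n,l,s,c=cv2.connectedComponentsWithStats(mask.astype(np.uint8))
    for k in range(1,n):
        if s[k,4]<60: continue
        P=W[l==k]; (cx,cy),(a,b),ang=rect(P)
        print(lab,'pix',c[k].round(),s[k,4],'c',round(cx,1),round(cy,1),'size',round(a,1),round(b,1),'ang',round(ang,1),'z',(np.nanmedian(P[:,2])*1000).round(1))
for n in ('top','scene'):
    D=np.load(n+'0.npz'); W=D['W']; im=D['im'].astype(int); z=np.nan_to_num(W[...,2]); y=np.nan_to_num(W[...,1])
    x=np.nan_to_num(W[...,0])
    reg=(x>.3)&(x<.9)&(y<-.1)&(y>-.5)
    sat=im.max(2)-im.min(2)
    fit(reg&(z>.010)&(z<.05)&(sat<45)&(im.min(2)>110),W,n+' tin')
    m=(x>.4)&(x<1)&(abs(y)<.25)
    fit(m&(abs(z-.160)<.006),W,n+' lid')
    fit(m&(z>.185)&(z<.215),W,n+' bar')
    fit(m&(abs(z-.0175)<.005)&(x<.65)&(abs(y)<.2),W,n+' floor')
    fit(m&(abs(z-.068)<.006)&(x<.65),W,n+' rim')
E
python3 m.py
```

```text
top tin pix [359. 229.] 462 c 487.6 -325.8 size 69.7 48.3 ang 26.4 z 24.0
top tin pix [399. 239.] 280 c 460.8 -435.0 size 38.3 56.7 ang 33.0 z 18.5
top tin pix [345. 282.] 920 c 346.8 -281.3 size 67.1 97.5 ang 74.2 z 33.0
top lid pix [249. 148.] 7818 c 678.5 -27.7 size 181.8 280.5 ang 6.7 z 160.5
top bar pix [252. 173.] 271 c 608.7 -35.7 size 12.4 120.3 ang 6.7 z 203.2
top floor pix [255. 210.] 3575 c 539.9 -44.2 size 117.0 238.8 ang 6.7 z 17.5
top rim pix [258. 233.] 457 c 473.6 -51.5 size 13.3 257.3 ang 6.7 z 69.4
scene tin pix [140. 232.] 760 c 346.0 -283.7 size 67.3 97.6 ang 75.2 z 33.2
scene tin pix [169. 272.] 430 c 486.5 -327.0 size 71.9 48.3 ang 26.5 z 24.2
scene tin pix [138. 299.] 267 c 459.7 -436.0 size 38.1 52.3 ang 33.8 z 19.0
scene lid pix [287. 214.] 6886 c 676.9 -29.3 size 180.3 281.0 ang 6.7 z 160.5
scene bar pix [263. 196.] 221 c 607.7 -38.3 size 12.6 119.7 ang 6.9 z 203.2
scene floor pix [237. 200.] 2159 c 521.5 -43.5 size 91.5 234.1 ang 6.5 z 17.8
scene rim pix [219. 190.] 392 c 472.4 -54.4 size 15.8 255.9 ang 7.3 z 69.1
```

```bash
cat > t.py <<'E'
# usage: python3 t.py x y z(mm) yaw tilt(deg) : shift+rotvec in tool axes from present pose
import sys
from h import *
def Rt(yaw,tilt): return R.from_euler('xyz',[np.pi,0,np.deg2rad(yaw)])*R.from_euler('y',np.deg2rad(tilt))
def rel(p,yaw,tilt=0):
    o=ctrl.get_obs(); R0=R.from_euler('xyz',o['eef_rot'])
    return (R0.inv().apply(np.array(p)-np.array(o['ee_pos'])*1000)).round(1),(R0.inv()*Rt(yaw,tilt)).as_rotvec().round(3)
C=np.array([677.7,-28.5]); Y=6.7
def chest(x,y): c,s=np.cos(np.deg2rad(Y)),np.sin(np.deg2rad(Y)); return C+[c*x-s*y,s*x+c*y]
if __name__=='__main__':
    a=[float(v) for v in sys.argv[2:]]
    xy=chest(*a[:2]) if sys.argv[1]=='c' else a[:2]
    print(ctrl.get_obs()['time_s'],xy,*rel([*xy,a[2]],*a[3:]))
    print('tool z at target',Rt(*a[3:]).apply([0,0,1]).round(2))
E
python3 t.py w 487 -326.4 110 26.5
```

```text
0.1 [487.0, -326.4] [-581.  -628.4   95.6] [-1.000e-03  1.000e-03  2.223e+00]Traceback (most recent call last):
  File "t.py", line 14, in <module>
    print('tool z at target',Rt(*a[3:]).apply([0,0,1]).round(2))
                             ~~^^^^^^^^
TypeError: Rt() missing 1 required positional argument: 'tilt'
```

Units first: shifts go in shares of 1000 mm and turns go in shares of pi rad. So -628 mm / 1000 = -0.628, -581 mm / 1000 = -0.581, 2.223 rad / 3.1416 = 0.7076.

{"name": "arm_command", "arguments": {"plan": [[[-0.581, -0.628, 0, 0, 0, 0.7076, -1], [-0.581, -0.628, 0, 0, 0, 0.7076, -1], [-0.581, -0.628, 0, 0, 0, 0.7076, -1], [-0.581, -0.628, 0, 0, 0, 0.7076, -1], [-0.581, -0.628, 0, 0, 0, 0.7076, -1], [-0.581, -0.628, 0, 0, 0, 0.7076, -1], [-0.581, -0.628, 0, 0, 0, 0.7076, -1], [-0.581, -0.628, 0, 0, 0, 0.7076, -1], [-0.581, -0.628, 0, 0, 0, 0.7076, -1], [-0.581, -0.628, 0, 0, 0, 0.7076, -1], [-0.581, -0.628, 0, 0, 0, 0.7076, -1], [-0.581, -0.628, 0, 0, 0, 0.7076, -1]]]}}

```text
time_s: 1.3
ee_pos: [0.4141, -0.0832, 0.2055]
eef_rot: [3.141, -0.0, 0.879]
force: [0.6, 0.6, -0.3]
grip_width: 0.094
grip_force: 0.0
```

```bash
python3 t.py w 487 -326.4 110 26.5 0
```

```text
1.3 [487.0, -326.4] [-140.9  211.2   95.5] [ 0.    -0.     0.417]
tool z at target [ 0. -0. -1.]
```

In the tool's units: 211 mm / 1000 = 0.211, -141 mm / 1000 = -0.141, 0.417 rad / 3.1416 = 0.1327.

{"name": "arm_command", "arguments": {"plan": [[[-0.141, 0.211, 0, 0, 0, 0.1327, -1], [-0.141, 0.211, 0, 0, 0, 0.1327, -1], [-0.141, 0.211, 0, 0, 0, 0.1327, -1], [-0.141, 0.211, 0, 0, 0, 0.1327, -1], [-0.141, 0.211, 0, 0, 0, 0.1327, -1], [-0.141, 0.211, 0, 0, 0, 0.1327, -1], [-0.141, 0.211, 0.095, 0, 0, 0.1327, -1], [-0.141, 0.211, 0.095, 0, 0, 0.1327, -1], [-0.141, 0.211, 0.095, 0, 0, 0.1327, -1], [-0.141, 0.211, 0.095, 0, 0, 0.1327, -1]]]}}

```text
time_s: 2.3
ee_pos: [0.4885, -0.3235, 0.1115]
eef_rot: [-3.141, 0.0, 0.469]
force: [0.3, -0.0, 1.0]
grip_width: 0.0939
grip_force: 0.0
```

```bash
cat > w.py <<'E'
from h import *
im,d,i=grab('wrist'); W=pts(d,i); cv2.imwrite('pics/wrist1.png',im); sat=im.max(2).astype(int)-im.min(2)
x,y,z=np.nan_to_num(W).transpose(2,0,1)
m=(np.hypot(x-.487,y+.326)<.06)&(z>.012)&(z<.04)
P=W[m]; print(m.sum(),cv2.minAreaRect((P[:,:2]*1000).astype(np.float32)),np.median(P[:,2]))
E
python3 w.py; python3 t.py w 487 -326.4 4 26.5 0
```

```text
3295 ((487.6716003417969, -326.58404541015625), (70.7865219116211, 48.388519287109375), 25.928281784057617) 0.023041590563777137
2.35 [487.0, -326.4] [ -3.1   1.  108.9] [ 0.002 -0.001  0.007]
tool z at target [ 0. -0. -1.]
```

View pics/wrist1.png

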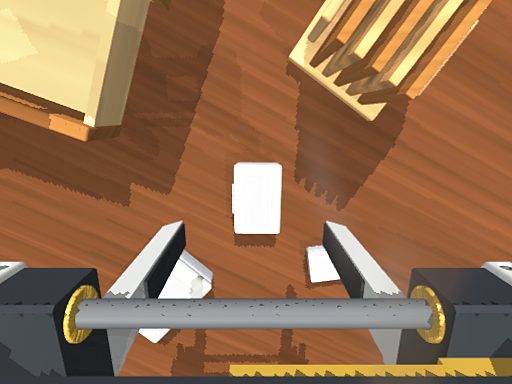

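The wrist view shows the 71×48 mm tin at (257,200), aligned with the fingers and centred between them. The neighbouring tins are clear of the fingers.

In the tool's units: 107 mm / 1000 = 0.107, 90 mm / 1000 = 0.09, 0.007 rad / 3.1416 = 0.0022.

{"name": "arm_command", "arguments": {"plan": [[[-0.002, 0.001, 0.05, 0, 0, 0.0022, -1], [-0.002, 0.001, 0.09, 0, 0, 0.0022, -1], [-0.002, 0.001, 0.107, 0, 0, 0.0022, -1], [-0.002, 0.001, 0.107, 0, 0, 0.0022, -1], [-0.002, 0.001, 0.107, 0, 0, 0.0022, 1], [-0.002, 0.001, 0.107, 0, 0, 0.0022, 1], [-0.002, 0.001, 0.107, 0, 0, 0.0022, 1], [-0.002, 0.001, 0.107, 0, 0, 0.0022, 1], [-0.002, 0.001, 0.107, 0, 0, 0.0022, 1], [-0.002, 0.001, 0.107, 0, 0, 0.0022, 1]]], "squeeze": 25}}

```text
time_s: 3.35
ee_pos: [0.487, -0.3255, 0.0037]
eef_rot: [3.141, -0.0, 0.462]
force: [0.6, -1.5, 0.7]
grip_width: 0.0495
grip_force: 0.8
```

```bash
python3 t.py c -150 0 150 6.7 0
```

```text
3.35 [528.72440257 -46.00061056] [ 161.9 -231.6 -146.4] [ 0.    -0.     0.345]
tool z at target [ 0. -0. -1.]
```

In the tool's units: -146 mm / 1000 = -0.146, -120 mm / 1000 = -0.12.

{"name": "arm_command", "arguments": {"plan": [[[0, 0, 0, 0, 0, 0, 1], [0, 0, 0, 0, 0, 0, 1], [0, 0, 0, 0, 0, 0, 1], [0, 0, -0.04, 0, 0, 0, 1], [0, 0, -0.08, 0, 0, 0, 1], [0, 0, -0.12, 0, 0, 0, 1], [0, 0, -0.146, 0, 0, 0, 1], [0, 0, -0.146, 0, 0, 0, 1], [0, 0, -0.146, 0, 0, 0, 1]]], "squeeze": 25}}

```text
time_s: 4.25
ee_pos: [0.4866, -0.3252, 0.1486]
eef_rot: [-3.141, 0.0, 0.462]
force: [0.5, 0.6, -1.2]
grip_width: 0.0461
grip_force: 25.0
```

```bash
python3 t.py c -150 0 150 6.7 0
```

```text
4.25 [528.72440257 -46.00061056] [ 162.1 -231.2   -1.3] [-0.001  0.001  0.345]
tool z at target [ 0. -0. -1.]
```

In the tool's units: -231 mm / 1000 = -0.231, 162 mm / 1000 = 0.162, 0.345 rad / 3.1416 = 0.1098.

{"name": "arm_command", "arguments": {"plan": [[[0.025, -0.036, 0, 0, 0, 0.0191, 1], [0.053, -0.075, 0, 0, 0, 0.0382, 1], [0.08, -0.115, 0, 0, 0, 0.0573, 1], [0.108, -0.154, 0, 0, 0, 0.0764, 1], [0.135, -0.193, 0, 0, 0, 0.0955, 1], [0.155, -0.22, 0, 0, 0, 0.1082, 1], [0.162, -0.231, 0, 0, 0, 0.1098, 1], [0.162, -0.231, 0, 0, 0, 0.1098, 1], [0.162, -0.231, 0, 0, 0, 0.1098, 1], [0.162, -0.231, 0, 0, 0, 0.1098, 1]]]}}

```text
time_s: 5.25
ee_pos: [0.5288, -0.0478, 0.149]
eef_rot: [-3.142, 0.001, 0.116]
force: [-0.2, 0.5, -2.3]
grip_width: 0.0458
grip_force: 25.0
```

```bash
python3 t.py c -150 0 24 6.7 0; python3 - <<'E'
from h import *
im,d,i=grab('wrist'); cv2.imwrite('pics/wrist2.png',im)
E
```

```text
5.25 [528.72440257 -46.00061056] [  0.3  -1.8 125. ] [-0.     0.001 -0.001]
tool z at target [ 0. -0. -1.]
```

View pics/wrist2.png

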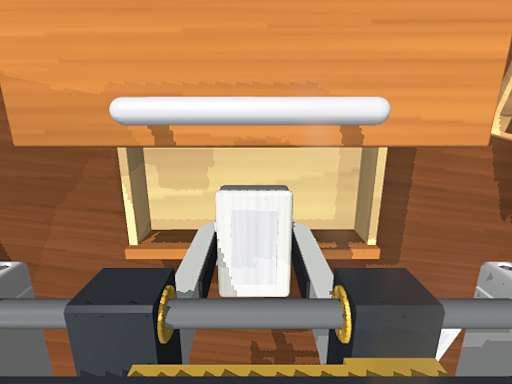

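The wrist view shows the tin held straight at (255,243), over the open drawer. I'll check where the camera sits before going down.

```bash
python3 - <<'E'
from h import *
T=np.linalg.inv(cams.camera_info('wrist')['world_to_cam']); o=ctrl.get_obs()
print(R.from_euler('xyz',o['eef_rot']).inv().apply(T[:3,3]-o['ee_pos']))
E
```

```text
[ 7.81382051e-02  1.04324276e-05 -1.77994792e-01]
```

In the tool's units: 60 mm / 1000 = 0.06, 30 mm / 1000 = 0.03.

{"name": "arm_command", "arguments": {"plan": [[[0, -0.002, 0.03, 0, 0, 0, 1], [0, -0.002, 0.06, 0, 0, 0, 1], [0, -0.002, 0.06, 0, 0, 0, 1]]]}}

```text
time_s: 5.6
ee_pos: [0.5268, -0.0451, 0.0862]
eef_rot: [-3.14, 0.006, 0.116]
force: [0.9, 0.1, -1.1]
grip_width: 0.0463
grip_force: 25.0
```

The camera would sit right at the bar's height once lowered. I'll go back up and turn the gripper half round, so the camera faces the robot.

In the tool's units: -68 mm / 1000 = -0.068, -40 mm / 1000 = -0.04, -1.4 rad / 3.1416 = -0.4456.

{"name": "arm_command", "arguments": {"plan": [[[0, 0, -0.04, 0, 0, 0, 1], [0, 0, -0.068, 0, 0, 0, 1], [0, 0, -0.068, 0, 0, -0.0446, 1], [0, 0, -0.068, 0, 0, -0.0891, 1], [0, 0, -0.068, 0, 0, -0.1337, 1], [0, 0, -0.068, 0, 0, -0.1783, 1], [0, 0, -0.068, 0, 0, -0.2228, 1], [0, 0, -0.068, 0, 0, -0.2674, 1], [0, 0, -0.068, 0, 0, -0.3119, 1], [0, 0, -0.068, 0, 0, -0.3565, 1], [0, 0, -0.068, 0, 0, -0.4011, 1], [0, 0, -0.068, 0, 0, -0.4456, 1]]]}}

```text
time_s: 6.8
ee_pos: [0.5291, -0.0452, 0.1591]
eef_rot: [3.14, 0.0, 1.522]
force: [0.4, -0.2, -1.0]
grip_width: 0.046
grip_force: 25.0
```

In the tool's units: -1.68 rad / 3.1416 = -0.5348.

{"name": "arm_command", "arguments": {"plan": [[[0, 0, 0, 0, 0, -0.0446, 1], [0, 0, 0, 0, 0, -0.0891, 1], [0, 0, 0, 0, 0, -0.1337, 1], [0, 0, 0, 0, 0, -0.1783, 1], [0, 0, 0, 0, 0, -0.2228, 1], [0, 0, 0, 0, 0, -0.2674, 1], [0, 0, 0, 0, 0, -0.3119, 1], [0, 0, 0, 0, 0, -0.3565, 1], [0, 0, 0, 0, 0, -0.4011, 1], [0, 0, 0, 0, 0, -0.4456, 1], [0, 0, 0, 0, 0, -0.4902, 1], [0, 0, 0, 0, 0, -0.5348, 1]]]}}

```text
time_s: 8.0
ee_pos: [0.5291, -0.0452, 0.1591]
eef_rot: [-3.141, 0.001, -3.081]
force: [0.3, -0.4, -1.7]
grip_width: 0.0461
grip_force: 25.0
```

```bash
python3 t.py c -150 0 24 186.7 0; python3 -c "
from h import *
print(ctrl.get_obs()['qpos'],ctrl.get_obs()['ee_pos'])"
```

```text
8.0 [528.72440257 -46.00061056] [  0.6  -0.7 135.1] [-0.     0.001 -0.057]
tool z at target [-0.  0. -1.]
[-1.54228593e-01  2.99962037e-01  1.63271663e+00 -3.19759013e-05
  1.20740504e+00 -1.78523726e+00] [ 0.52912172 -0.04522749  0.15914203]
```

In the tool's units: 137 mm / 1000 = 0.137, 133 mm / 1000 = 0.133, -0.057 rad / 3.1416 = -0.0181.

{"name": "arm_command", "arguments": {"plan": [[[0, 0, 0, 0, 0, -0.0181, 1], [0, -0.001, 0.04, 0, 0, -0.0181, 1], [0, -0.001, 0.08, 0, 0, -0.0181, 1], [0, -0.001, 0.11, 0, 0, -0.0181, 1], [0, -0.001, 0.125, 0, 0, -0.0181, 1], [0, -0.001, 0.133, 0, 0, -0.0181, 1], [0, -0.001, 0.137, 0, 0, -0.0181, 1], [0, -0.001, 0.137, 0, 0, -0.0181, 1], [0, -0.001, 0.137, 0, 0, -0.0181, 1]]]}}

```text
time_s: 8.9
ee_pos: [0.5295, -0.0457, 0.0216]
eef_rot: [-3.141, 0.002, -3.03]
force: [0.4, -0.3, -1.8]
grip_width: 0.0462
grip_force: 25.0
```

In the tool's units: -140 mm / 1000 = -0.14, -110 mm / 1000 = -0.11.

{"name": "arm_command", "arguments": {"plan": [[[0, 0, 0, 0, 0, 0, 0.3], [0, 0, 0, 0, 0, 0, 0.1], [0, 0, 0, 0, 0, 0, -0.4], [0, 0, 0, 0, 0, 0, -0.4], [0, 0, 0, 0, 0, 0, -0.4], [0, 0, 0, 0, 0, 0, -0.4], [0, 0, -0.03, 0, 0, 0, -0.4], [0, 0, -0.07, 0, 0, 0, -0.4], [0, 0, -0.11, 0, 0, 0, -0.4], [0, 0, -0.14, 0, 0, 0, -0.4], [0, 0, -0.14, 0, 0, 0, -0.4]]]}}

```text
time_s: 10.0
ee_pos: [0.5305, -0.0457, 0.1646]
eef_rot: [-3.14, 0.007, -3.029]
force: [-0.1, 0.6, -0.8]
grip_width: 0.0659
grip_force: 0.0
```

```bash
python3 - <<'E'
from h import *
from t import chest
im,d,i=grab('wrist'); W=pts(d,i); cv2.imwrite('pics/wrist3.png',im)
o=ctrl.get_obs(); print(o['ee_pos'],o['grip_width'])
im,d,i=grab('top'); W=pts(d,i); x,y,z=np.nan_to_num(W).transpose(2,0,1)
cv2.imwrite('pics/top3.png',cv2.resize(im[130:280,150:350],(800,600)))
E
python3 t.py c -280 0 155 186.7 0
```

```text
[ 0.52955232 -0.04555862  0.16204251] 0.06552536209687769
10.1 [399.61221813 -61.16780639] [130.2  -1.1   5.3] [-0.     0.001 -0.005]
tool z at target [-0.  0. -1.]
```

View pics/wrist3.png

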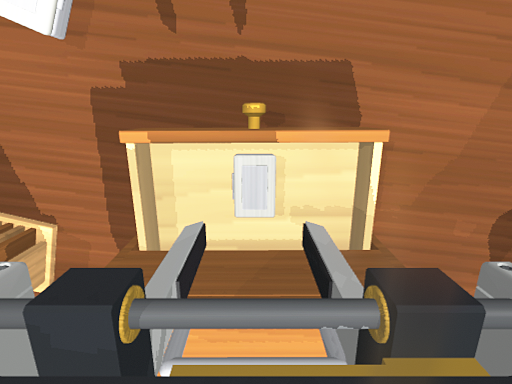

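The tin lies flat in the drawer at (255,185), and the knob shows at (254,110). Next I'll back off, close the fingers and tilt for the push.

```bash
python3 t.py c -270 0 155 186.7 -25;python3 t.py c -270 0 155 186.7 25; python3 t.py c -270 0 155 186.7 0
```

```text
10.1 [409.54392462 -60.00109902] [120.2  -1.1   5.4] [-0.001 -0.436 -0.005]
tool z at target [ 0.42  0.05 -0.91]
10.1 [409.54392462 -60.00109902] [120.2  -1.1   5.4] [ 0.001  0.437 -0.005]
tool z at target [-0.42 -0.05 -0.91]
10.1 [409.54392462 -60.00109902] [120.2  -1.1   5.4] [-0.     0.001 -0.005]
tool z at target [-0.  0. -1.]
```

In the tool's units: 127 mm / 1000 = 0.127, 120 mm / 1000 = 0.12, -0.436 rad / 3.1416 = -0.1388.

{"name": "arm_command", "arguments": {"plan": [[[0.04, -0.001, 0, 0, 0, -0.0016, 1], [0.08, -0.001, 0, 0, -0.0318, -0.0016, 1], [0.115, -0.001, 0, 0, -0.07, -0.0016, 1], [0.12, -0.001, 0, 0, -0.105, -0.0016, 1], [0.12, -0.001, 0, 0, -0.1388, -0.0016, 1], [0.12, -0.001, 0.04, 0, -0.1388, -0.0016, 1], [0.12, -0.001, 0.08, 0, -0.1388, -0.0016, 1], [0.12, -0.001, 0.11, 0, -0.1388, -0.0016, 1], [0.12, -0.001, 0.127, 0, -0.1388, -0.0016, 1], [0.12, -0.001, 0.127, 0, -0.1388, -0.0016, 1], [0.12, -0.001, 0.127, 0, -0.1388, -0.0016, 1]]]}}

```text
time_s: 11.2
ee_pos: [0.4093, -0.0598, 0.0331]
eef_rot: [-3.141, 0.434, -3.025]
force: [-0.1, -0.5, 0.1]
grip_width: 0.0003
grip_force: 0.0
```

```bash
python3 t.py c -122 0 35 186.7 -25; python3 t.py c -262 0 35 186.7 -25
```

```text
11.2 [556.53318076 -42.73382993] [-135.2   -0.3   60.7] [-0.    -0.002  0.   ]
tool z at target [ 0.42  0.05 -0.91]
11.2 [417.48928982 -59.06773312] [-8.2 -0.3  1.7] [-0.    -0.002  0.   ]
tool z at target [ 0.42  0.05 -0.91]
```

In the tool's units: -114 mm / 1000 = -0.114, -104 mm / 1000 = -0.104.

{"name": "arm_command", "arguments": {"plan": [[[-0.01, 0, 0.004, 0, 0, 0, 1], [-0.018, 0, 0.007, 0, 0, 0, 1], [-0.026, 0, 0.011, 0, 0, 0, 1], [-0.034, 0, 0.015, 0, 0, 0, 1], [-0.044, 0, 0.019, 0, 0, 0, 1], [-0.054, 0, 0.024, 0, 0, 0, 1], [-0.064, 0, 0.028, 0, 0, 0, 1], [-0.074, 0, 0.033, 0, 0, 0, 1], [-0.084, 0, 0.038, 0, 0, 0, 1], [-0.094, 0, 0.042, 0, 0, 0, 1], [-0.104, 0, 0.047, 0, 0, 0, 1], [-0.114, 0, 0.051, 0, 0, 0, 1]]]}}

```text
time_s: 12.4
ee_pos: [0.5345, -0.0452, 0.0351]
eef_rot: [-3.141, 0.435, -3.024]
force: [-1.6, 0.3, -2.5]
grip_width: 0.0003
grip_force: 1.0
```

```bash
python3 t.py c -122 0 35 186.7 -25; python3 - <<'E'
from h import *
im,d,i=grab('scene'); np.save('W.npy',pts(d,i)); cv2.imwrite('pics/s4.png',cv2.resize(im[130:290,140:350],None,fx=3,fy=3,interpolation=cv2.INTER_CUBIC))
E
```

```text
12.4 [556.53318076 -42.73382993] [-20.   -0.2   9.5] [-0.001 -0.001  0.001]
tool z at target [ 0.42  0.05 -0.91]
```

View pics/s4.png

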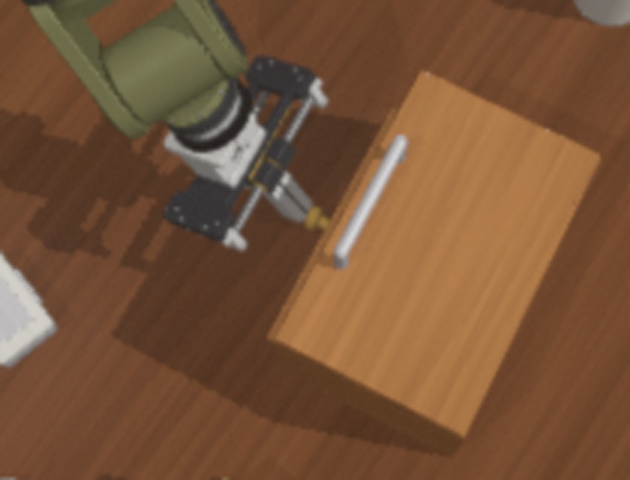

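The fingers are on the knob at (317,218) in the crop, with about 22 mm left to push.

In the tool's units: -20 mm / 1000 = -0.02, 9.5 mm / 1000 = 0.0095.

{"name": "arm_command", "arguments": {"plan": [[[-0.008, 0, 0.004, 0, 0, 0, 1], [-0.014, 0, 0.0065, 0, 0, 0, 1], [-0.017, 0, 0.008, 0, 0, 0, 1], [-0.019, 0, 0.009, 0, 0, 0, 1], [-0.02, 0, 0.0095, 0, 0, 0, 1], [-0.02, 0, 0.0095, 0, 0, 0, 1]]]}}

```text
time_s: 13.05
ee_pos: [0.5554, -0.0427, 0.0351]
eef_rot: [-3.141, 0.435, -3.024]
force: [-4.9, -1.3, 2.3]
grip_width: 0.0003
grip_force: 2.6
```

In the tool's units: -3 mm / 1000 = -0.003, -2 mm / 1000 = -0.002.

{"name": "arm_command", "arguments": {"plan": [[[-0.001, 0, 0.0005, 0, 0, 0, 1], [-0.002, 0, 0.001, 0, 0, 0, 1], [-0.003, 0, 0.0015, 0, 0, 0, 1], [-0.003, 0, 0.0015, 0, 0, 0, 1]]]}}

```text
time_s: 13.45
ee_pos: [0.5566, -0.0425, 0.0347]
eef_rot: [3.141, 0.431, -3.024]
force: [-36.9, -6.4, 28.0]
grip_width: 0.0001
grip_force: 18.7
```

A hard stop at 37 N means the drawer is shut. I'll back away and rise.

In the tool's units: -282 mm / 1000 = -0.282, -238 mm / 1000 = -0.238, 0.436 rad / 3.1416 = 0.1388.

{"name": "arm_command", "arguments": {"plan": [[[0.01, 0, -0.005, 0, 0, 0, 1], [0.04, 0, -0.018, 0, 0, 0, 1], [0.073, 0, -0.033, 0, 0, 0, 1], [0.057, 0, -0.07, 0, 0.0318, 0, 1], [0.038, 0, -0.11, 0, 0.0637, 0, 1], [0.018, 0, -0.15, 0, 0.0955, 0, 1], [-0.002, 0, -0.195, 0, 0.1273, 0, 0], [-0.022, 0, -0.238, 0, 0.1388, 0, -0.4], [-0.043, 0, -0.282, 0, 0.1388, 0, -0.4], [-0.043, 0, -0.282, 0, 0.1388, 0, -0.4], [-0.043, 0, -0.282, 0, 0.1388, 0, -0.4]]]}}

```text
time_s: 14.55
ee_pos: [0.4798, -0.0515, 0.31]
eef_rot: [-3.14, 0.003, -3.024]
force: [0.6, -0.3, -1.3]
grip_width: 0.0372
grip_force: 0.0
```

```bash
sed "s/(n+'0.npz')/(n+'5.npz')/;s/('top','scene')/('top',)/" m.py > m5.py; python3 - <<'E'
from h import *
im,d,i=grab('top'); np.savez('top5.npz',im=im,d=d,W=pts(d,i)); cv2.imwrite('pics/top5.png',cv2.resize(im[90:290,150:350],(600,600)))
E
python3 m5.py; python3 t.py c -70 0 260 96.7 0
```

```text
top tin pix [399. 239.] 282 c 460.1 -434.6 size 37.8 55.6 ang 35.1 z 18.8
top tin pix [345. 282.] 921 c 346.8 -281.3 size 66.6 97.6 ang 74.0 z 32.9
top lid pix [249. 147.] 7703 c 678.1 -27.8 size 181.0 280.5 ang 6.8 z 160.5
top bar pix [252. 173.] 272 c 608.7 -35.8 size 12.4 120.6 ang 6.6 z 202.8
14.6 [608.17805453 -36.6669516 ] [-129.7   -0.4   48.1] [-1.000e-03  1.000e-03  1.571e+00]
tool z at target [ 0.  0. -1.]
```

View pics/top5.png

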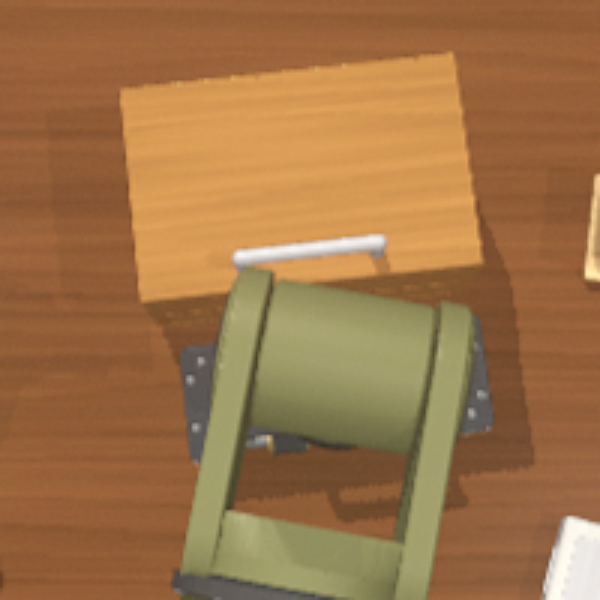

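The top view shows the drawer no longer projecting. The bar is at (310,250) in the crop, about (608.5,−36.5) mm in the world.

In the tool's units: -130 mm / 1000 = -0.13, -120 mm / 1000 = -0.12, 1.571 rad / 3.1416 = 0.5001.

{"name": "arm_command", "arguments": {"plan": [[[-0.012, 0, 0, 0, 0, 0.0446, -0.4], [-0.024, 0, 0, 0, 0, 0.0891, -0.4], [-0.036, 0, 0, 0, 0, 0.1337, -0.4], [-0.048, 0, 0, 0, 0, 0.1783, -0.4], [-0.06, 0, 0, 0, 0, 0.2228, -0.4], [-0.072, 0, 0, 0, 0, 0.2674, -0.4], [-0.084, 0, 0, 0, 0, 0.3119, -0.4], [-0.096, 0, 0, 0, 0, 0.3565, -0.4], [-0.108, 0, 0.01, 0, 0, 0.4011, -0.4], [-0.12, 0, 0.025, 0, 0, 0.4456, -0.4], [-0.13, 0, 0.048, 0, 0, 0.4902, -0.4], [-0.13, 0, 0.048, 0, 0, 0.5001, -0.4]]]}}

```text
time_s: 15.8
ee_pos: [0.6077, -0.0361, 0.2546]
eef_rot: [-3.133, -0.001, 1.682]
force: [-0.3, 1.1, 1.2]
grip_width: 0.0657
grip_force: 0.0
```

```bash
python3 t.py c -70 0 179 96.7 0; python3 - <<'E'
from h import *
from t import chest
im,d,i=grab('wrist'); W=pts(d,i); z=np.nan_to_num(W[...,2])
cv2.imwrite('pics/w6.png',im)
m=(z>.18)&(z<.21)&(np.hypot(np.nan_to_num(W[...,0])-.608,np.nan_to_num(W[...,1])+.0365)<.08)
P=W[m]; print(m.sum(),cv2.minAreaRect((P[:,:2]*1000).astype(np.float32)),P[:,2].max())
E
```

```text
15.8 [608.17805453 -36.6669516 ] [-0.7  1.  75.6] [-0.008 -0.001 -0.005]
tool z at target [ 0.  0. -1.]
1836 ((608.1202392578125, -36.538536071777344), (11.991868019104004, 121.24812316894531), 6.755446434020996) 0.20522043263138004
```

View pics/w6.png

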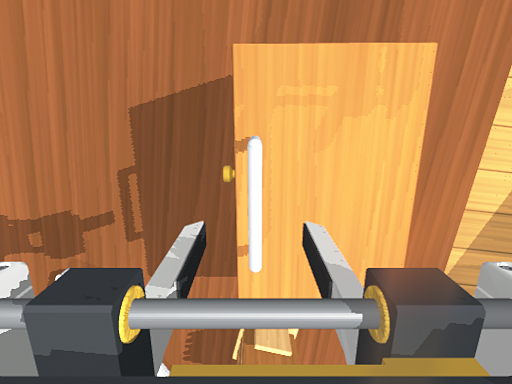

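The wrist view shows the bar at (255,205), running straight between the open fingers. The knob at (228,173) sits close against the front, so the drawer is still shut.

In the tool's units: 75 mm / 1000 = 0.075, 60 mm / 1000 = 0.06.

{"name": "arm_command", "arguments": {"plan": [[[0, 0.001, 0.03, 0, 0, 0, -0.4], [0, 0.001, 0.06, 0, 0, 0, -0.4], [0, 0.001, 0.075, 0, 0, 0, -0.4], [0, 0.001, 0.075, 0, 0, 0, -0.4], [0, 0.001, 0.075, 0, 0, 0, 1], [0, 0.001, 0.075, 0, 0, 0, 1], [0, 0.001, 0.075, 0, 0, 0, 1], [0, 0.001, 0.075, 0, 0, 0, 1], [0, 0.001, 0.075, 0, 0, 0, 1], [0, 0.001, 0.075, 0, 0, 0, 1], [0, 0.001, 0.075, 0, 0, 0, 1], [0, 0.001, 0.075, 0, 0, 0, 1]]], "squeeze": 30}}

```text
time_s: 17.05
ee_pos: [0.6079, -0.0365, 0.1858]
eef_rot: [-3.137, 0.001, 1.688]
force: [-15.6, -0.7, 6.6]
grip_width: 0.0107
grip_force: 30.0
```

```bash
python3 - <<'E'
from h import *
o=ctrl.get_obs(); print(o['grip_width'],o['grip_force'],o['ee_pos'],o['eef_rot'])
r=np.hypot(160,48);a=np.arctan2(48,160); R0=R.from_euler('xyz',o['eef_rot'])
for th in range(5,50,5):
    t=a+np.deg2rad(th); f=160-r*np.cos(t); u=r*np.sin(t)-48
    c=np.deg2rad(6.7); print(th,R0.inv().apply([f*np.cos(c),f*np.sin(c),u]).round(1))
E
```

```text
0.010684126458728658 30.002542734146118 [ 0.60792343 -0.03646024  0.18578052] [-3.13675985e+00  7.34988257e-04  1.68750808e+00]
5 [ -0.    4.7 -13.8]
10 [ -0.   10.6 -27.1]
15 [ -0.   17.7 -39.9]
20 [ -0.   25.8 -52. ]
25 [ -0.   35.  -63.3]
30 [ -0.   45.1 -73.8]
35 [ -0.   56.1 -83.4]
40 [ -0.1  67.8 -91.9]
45 [ -0.1  80.3 -99.5]
```

The grip is about 7 mm high and 1 mm off centre, so I'll regrasp.

In the tool's units: 6 mm / 1000 = 0.006, 3 mm / 1000 = 0.003.

{"name": "arm_command", "arguments": {"plan": [[[0, 0, 0, 0, 0, 0, 0.2], [0, 0, 0, 0, 0, 0, 0.2], [0, 0, 0, 0, 0, 0, 0.2], [0, -0.001, 0.003, 0, 0, 0, 0.2], [0, -0.001, 0.006, 0, 0, 0, 0.2], [0, -0.001, 0.006, 0, 0, 0, 1], [0, -0.001, 0.006, 0, 0, 0, 1], [0, -0.001, 0.006, 0, 0, 0, 1], [0, -0.001, 0.006, 0, 0, 0, 1], [0, -0.001, 0.006, 0, 0, 0, 1], [0, -0.001, 0.006, 0, 0, 0, 1], [0, -0.001, 0.006, 0, 0, 0, 1]]], "squeeze": 30}}

```text
time_s: 18.25
ee_pos: [0.6079, -0.0365, 0.1799]
eef_rot: [-3.14, 0.001, 1.688]
force: [-6.7, -0.8, 2.1]
grip_width: 0.0113
grip_force: 30.0
```

In the tool's units: -63.3 mm / 1000 = -0.0633, -57.8 mm / 1000 = -0.0578.

{"name": "arm_command", "arguments": {"plan": [[[0, 0.001, -0.004, 0, 0, 0, 1], [0, 0.0027, -0.009, 0, 0, 0, 1], [0, 0.0047, -0.0138, 0, 0, 0, 1], [0, 0.0075, -0.0205, 0, 0, 0, 1], [0, 0.0106, -0.0271, 0, 0, 0, 1], [0, 0.014, -0.0336, 0, 0, 0, 1], [0, 0.0177, -0.0399, 0, 0, 0, 1], [0, 0.0217, -0.046, 0, 0, 0, 1], [0, 0.0258, -0.052, 0, 0, 0, 1], [0, 0.0303, -0.0578, 0, 0, 0, 1], [0, 0.035, -0.0633, 0, 0, 0, 1], [0, 0.035, -0.0633, 0, 0, 0, 1]]]}}

```text
time_s: 19.45
ee_pos: [0.643, -0.0324, 0.2453]
eef_rot: [-3.141, 0.002, 1.687]
force: [-16.0, -1.4, 9.4]
grip_width: 0.0109
grip_force: 30.0
```

```bash
python3 - <<'E'
from h import *
im,d,i=grab('top'); W=pts(d,i)
o=ctrl.get_obs(); print(o['ee_pos'],o['force'],o['grip_width'])
im2,d2,i2=grab('scene')
from t import C
def lidang(W):
    c,s=np.cos(np.deg2rad(6.7)),np.sin(np.deg2rad(6.7))
    dx=W[...,0]-C[0]/1e3; dy=W[...,1]-C[1]/1e3
    x=c*dx+s*dy; y=-s*dx+c*dy; z=W[...,2]
    m=(x>-.1)&(x<.085)&(abs(y)>.09)&(abs(y)<.135)&(z>.15)&(z<.33)
    ok=m&np.isfinite(z); p=np.polyfit(x[ok],z[ok],1); r=z[ok]-np.polyval(p,x[ok]); k=abs(r)<.01
    p=np.polyfit(x[ok][k],z[ok][k],1); return k.sum(),np.rad2deg(np.arctan(-p[0])),r[k].std()
print(lidang(W),lidang(pts(d2,i2)))
E
```

```text
[ 0.64273455 -0.03239041  0.24498828] [-14.67144334  -1.36323873  10.28665859] 0.01113830771802001
(np.int64(1743), np.float64(24.291912264829858), np.float64(0.005026943186977292)) (np.int64(1747), np.float64(24.62349341733839), np.float64(0.003888253571969941))
```

In the tool's units: 44.6 mm / 1000 = 0.0446, 42.5 mm / 1000 = 0.0425.

{"name": "arm_command", "arguments": {"plan": [[[0, 0.004, -0.005, 0, 0, 0, 1], [0, 0.0094, -0.0112, 0, 0, 0, 1], [0, 0.0148, -0.016, 0, 0, 0, 1], [0, 0.0204, -0.0208, 0, 0, 0, 1], [0, 0.0262, -0.0251, 0, 0, 0, 1], [0, 0.0321, -0.0294, 0, 0, 0, 1], [0, 0.0383, -0.0333, 0, 0, 0, 1], [0, 0.0425, -0.0358, 0, 0, 0, 1], [0, 0.0446, -0.037, 0, 0, 0, 1], [0, 0.0446, -0.037, 0, 0, 0, 1], [0, 0.0446, -0.037, 0, 0, 0, 1]]]}}

```text
time_s: 20.65
ee_pos: [0.6877, -0.0272, 0.2819]
eef_rot: [3.14, 0.002, 1.687]
force: [-5.0, -1.0, 5.6]
grip_width: 0.011
grip_force: 30.0
```

```bash
cat > l.py <<'E'
from h import *
from t import C
def lidang(W):
    c,s=np.cos(np.deg2rad(6.7)),np.sin(np.deg2rad(6.7))
    dx=W[...,0]-C[0]/1e3; dy=W[...,1]-C[1]/1e3
    x=c*dx+s*dy; y=-s*dx+c*dy; z=W[...,2]
    m=(x>-.1)&(x<.085)&(abs(y)>.09)&(abs(y)<.135)&(z>.165)&(z<.29)
    ok=m&np.isfinite(z); a=np.arctan2(z[ok]-.1505,.09-x[ok]); rr=np.hypot(z[ok]-.1505,.09-x[ok])
    # points on the top face lie ~9.5 mm off the hinge plane
    k=rr>.08; th=np.rad2deg(a[k]-np.arcsin(.0095/rr[k])); return k.sum(),np.percentile(th,[20,50,80]).round(1)
for n in('top','scene'):
    im,d,i=grab(n); print(n,lidang(pts(d,i))); cv2.imwrite(f'pics/{n}7.png',im)
o=ctrl.get_obs(); print(o['time_s'],o['ee_pos'],o['force'],o['grip_width'],abs(o['joint_vel']).max())
b=np.array(o['ee_pos'])*1e3+[0,0,19]; c=np.deg2rad(6.7); bx=(b[0]-C[0])*np.cos(c)+(b[1]-C[1])*np.sin(c)
print('from bar',np.rad2deg(np.arctan2(b[2]-150.5,90-bx)-np.arctan2(48,160)),np.hypot(b[2]-150.5,90-bx))
E
python3 l.py
```

```text
top (np.int64(868), array([44.7, 45.1, 45.5]))
scene (np.int64(686), array([44.2, 44.7, 45.3]))
20.75 [ 0.68764228 -0.02718611  0.28188771] [-4.47766321 -0.70078464  6.76982614] 0.011007288572568214 0.0008958490445251037
from bar 45.29785538304513 170.32920261973257
```

View pics/scene7.png

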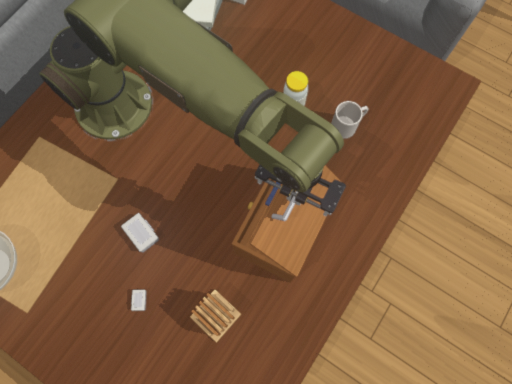

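The lid is held at about 45°, steady, and the drawer is shut. The jar (296,87), mug (347,118) and rack (215,315) haven't moved. I'm handing it in.

```bash
python3 -c "
from station import ctrl
print(ctrl.hand_in())"
```

```text
the job is handed in; nothing more can be done
None
```

The tin lies flat in the fully shut drawer, the arm is holding the lid steady at about 45°, and the job was handed in at about 21 s; the jar, mug and coaster rack were left where they stood.

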